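# Put the dipstick back in the blue gear reducer

## Task

Take the yellow dipstick out of the wooden stand and put it fully home, upright, in the dipstick neck of the blue gear reducer, so that its cap sits flush on the neck's rim, and let go of it. Leave the red dipstick hanging in its place in the stand.

Things in the scene. Friction and masses are not known exactly. Their poses are not given: they have to be found in the camera images.
- yellow_stick_grip (a point): Dipstick (80 g) hanging in a wooden stand (60 x 200, 85 tall), 130 from the red one. Point: centre of its upright round yellow grip, 22 diameter, 46 tall. Below the point: underside of the yellow disc cap (44 diameter, 5 thick) at 28, black cone plug (26 to 12 diameter) to 42, thin steel rod (8 diameter) with its tip at 100. z: up along the stick. All in mm.
- blue_reducer_mouth (a point): Centre of the rim of the steel dipstick neck, 125 mm above the bench, on the fixed blue gear reducer (foot 200 x 120, housing 100 tall, 50 to 170 behind the neck along this frame's +x). Flared mouth: 34 inside, 40 outside diameter at the rim, narrowing over 20 to an upright 18 bore; 109 deep. z up. With the stick home its cap lies on this rim, grip centre 28 above.
- red_stick_grip (a point): Centre of the round red grip of the other dipstick, same shape and size as the yellow one, hanging in the other hole of the wooden stand. To be left there.
- green_reducer_mouth (a point): Centre of the rim of the neck on the green gear reducer, same shape, size and axes as the blue one. The wrong machine: nothing goes here.
Not all that is in view belongs to the job. Of the things that look like the part that bears yellow_stick_grip, the largest one is meant.

How it is judged:
By the outcome, as a careful person would: the job done as asked, in the order asked, and still so for the second after the job is handed in, with the robot touching nothing.
It also fails if it takes over 40 s, if anything falls off the work surface, if the arm or the gripper's body presses on something with over 40 N, if the wrist force passes 120 N, or if a joint passes its speed limit or range.

## Robot

A 7-joint arm with a two-finger parallel gripper is mounted at the origin on the work surface. World frame = base frame: x ahead of the robot, y to its left, z up, the work surface at z = 0. Lengths are in m, angles in degrees, forces in N, time in s.
With the tool pointing down it reaches from about 0.425 to 0.875 m from the base axis. Payload 4.7 kg.
Tool frame: the origin (TCP) lies at the very end of the fingers, on their centre line; the grasp point (between the pads) lies 19 mm behind it; z points along the fingers, y is the line along which they close (so a half turn about z gives the same grasp; the last joint's range is limited). The gripper opens to 87 mm and grips with 3 to 60 N. Pads are 19 mm wide; open, the fingers measure 117 mm over their backs; the gripper's body (75 mm by 190 mm) begins 51 mm behind the grasp point.
Start: joints at [67.443, 18.392, -4.016, 83.108, 1.295, 78.541, -3.26], TCP at [0.258, -0.597, 0.223] pointing down, gripper open.
Joint ranges: [-163.93, 163.93], [-17.29, 119.83], [-79.2, 71.16], [3.27, 140.29], [-89.18, 269.18], [5.43, 117.66], [-154.24, 154.24]. Speed limits (degrees/s): [147.25, 147.25, 180, 180, 180, 180, 180].

## Interface

Orientations are given as [roll, pitch, yaw] about the fixed x, y, z axes, in that order (R = Rz(yaw) Ry(pitch) Rx(roll)).
In Python, from cell import get_obs, eyes, env gives the robot as it stands.
- The arm moves only by the tool servo_tool, never from a script. Its argument "series" is a list that holds one entry, the list of rows, each a list of 7 numbers: the shift along the tool's x, y, z in units of 300 mm (1.0 is 300 mm), then the turn, a rotation vector about the tool's x, y, z in units of pi rad (1.0 is pi rad), then the opening, from 0 (shut) to 1 (fully open). In form: [[[tx, ty, tz, wx, wy, wz, gripper], ...]]. A call has 1 to 12 rows; each row is the pose to reach, as a shift and turn from the pose commanded when the call began, along the tool's axes at that moment, turning the shorter way round; what a row does not reach only later rows make up. A row lasts 1/12 s, in which the tool goes at most 41.7 mm and 7.16 degrees, less where a joint would pass 70% of its speed; a pose out of reach is approached as far as the arm can. A call with a number of a shift or a turn outside -1 to 1 is refused whole. A call with a gripper value outside its range is refused whole. The fingers move at their own pace and stop on an object; "grip_force" is the grip in N (left out, the last holds). Time passes only in rows, so rows that repeat a pose let the fingers close. It gives the time, the measured TCP pose, the force, the opening and the grip force at its end, in the units of the state.
- get_obs(): the state, without advancing time (a new reading comes with each control period).
- eyes.read_camera(name): name is "side" or "top"; returns a dict with "frame" (480x640x3 uint8, red, green, blue), "depth" (480x640 float32, m along the optical axis (not along the pixel's ray), 0 where there is no reading), "fx", "fy", "cx", "cy" (pixels), "origin" and "rotation" of the camera in the world. Camera axes: x right, y down, z forward; pixel columns grow to the right and rows downward; lengths in m; the calibration is good to about 2 mm. A picture is of the moment at which its call begins.
- env.sign_off(): hands the job in; it is judged then, once.
The state is a dict: "time_s": time; "qpos": joint angles; "joint_velocities": joint speeds; "effort": joint torques, N m; "tool_pos": TCP position; "tool_rot": TCP orientation; "force": force on the tool from outside, world axes, zero at the start; "wrist_torque": the same for the moment, N m; "grip_width": finger opening in m; "grasp_force": force on a finger pad.
Only numpy, scipy, OpenCV 4.12 (cv2) and the standard library are available. Lean on these libraries where they do the work, as an engineer would, in place of code of your own. Each camera call takes 0.05 s, during which the arm holds its last target. There are 200 camera calls.

## Working session

There is one attempt and no reset: what is moved stays moved. The work goes in short steps, Python scripts to look and compute and a tool call to move; the robot and the scene stay as the last step left them, time stands still between calls to the robot, and variables do not carry over. Pictures are saved under pics/ and viewed, at most 10 in all, crops included, and the job is handed in when it is done.

Besides the shell and the picture viewer there is one more tool, called after "Request:" as name([rows], argument=value, ...), one row to a line, values as JSON. servo_tool: Moves the arm, as the interface text tells. Shifts and turns lie within -1 to 1; 1 stands for 300 mm of shift or pi rad of turn. Its arguments: {"type":"object","properties":{"series":{"type":"array"},"grip_force":{"type":"number"}},"required":["series"]}

```bash
mkdir -p pics; cat > h.py <<'E'
import numpy as np, cv2
from cell import get_obs, eyes, env
from scipy.spatial.transform import Rotation as R
def shot(n,fn=None):
    c=eyes.read_camera(n)
    if fn: cv2.imwrite('pics/'+fn,c['frame'][:,:,::-1])
    return c
def world(c):
    d=c['depth']; v,u=np.mgrid[:480,:640]
    p=np.stack([(u-c['cx'])/c['fx']*d,(v-c['cy'])/c['fy']*d,d],-1)
    return p@np.array(c['rotation']).T+np.array(c['origin'])
def ray(c,u,v,z):
    r=np.array(c['rotation'])@np.array([(u-c['cx'])/c['fx'],(v-c['cy'])/c['fy'],1]); o=np.array(c['origin'])
    return o+r*(z-o[2])/r[2]
E
python3 - <<'E'
from h import *
for n in('top','side'):
    c=shot(n,n+'0.png'); print(n,c['origin'],np.round(c['rotation'],3),c['fx'])
    np.savez(n+'0.npz',**c)
o=get_obs();print(o['tool_pos'],o['tool_rot'],o['time_s'],o['grip_width'])
E
```

```text
top [0.50011978 0.00250523 1.05797282] [-177.987   -1.706  -90.885] 574.7430089924942
side [0.34207998 0.63565495 0.67539393] [-129.821    1.143 -163.483] 490.18883794412744
[ 0.25752143 -0.59626851  0.22156871] [-1.79900781e+02  5.95845942e-03  2.33652317e+01] 0.1 0.08708904609327622
```

View pics/top0.png

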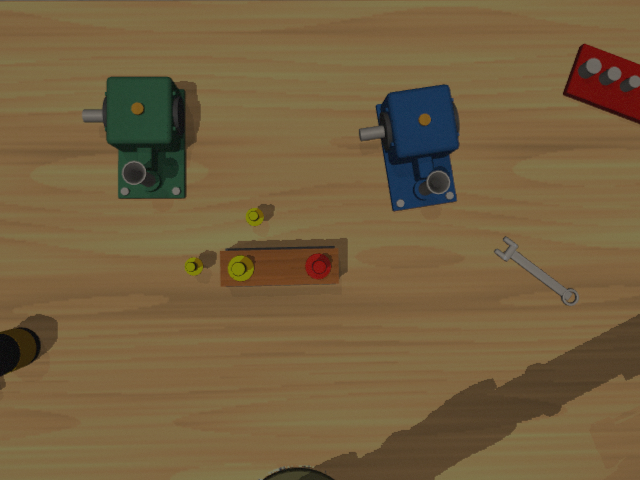

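View pics/side0.png

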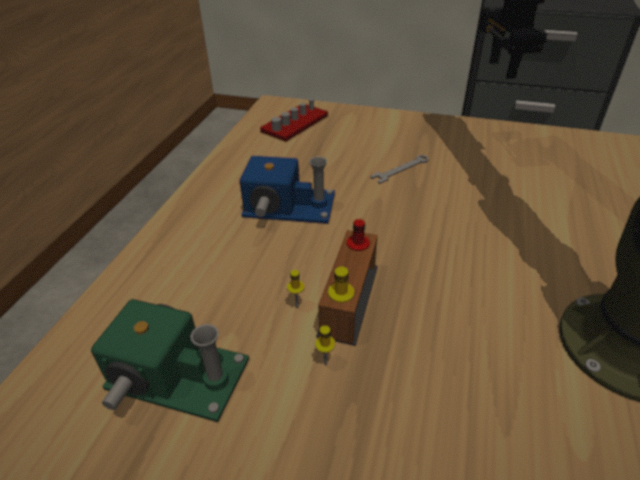

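The top view shows these yellow candidates: (240,268) large and in the stand, (255,216) small, (194,266) small. I choose the one at (240,268). The red stick is at (318,266), the blue neck at (437,182) and the green neck at (134,172). The side view shows the chosen stick at (341,283) and the blue neck at (318,163).

```bash
sed -i "s/^def shot/def fix(c):\n    c=dict(c); r=np.array(c['rotation']); c['rotation']=r if r.ndim==2 else R.from_euler('xyz',r,degrees=True).as_matrix(); return c\ndef shot/; s/    return c$/    return fix(c)/" h.py; sed -n 1,12p h.py
python3 - <<'E'
from h import *
for n,boxes in (('top',dict(yel=(215,240,265,295),s1=(240,200,270,235),s2=(180,252,207,280),red=(300,250,335,285),blue=(418,165,456,200))),('side',dict(yel=(325,260,360,303),blue=(304,152,332,180),red=(343,215,373,250)))):
    c=fix(dict(np.load(n+'0.npz'))); W=world(c); hsv=cv2.cvtColor(c['frame'],cv2.COLOR_RGB2HSV)
    for k,(a,b,e,f) in boxes.items():
        h=hsv[b:f,a:e]; w=W[b:f,a:e]
        if k=='blue': m=(h[...,1]<70)&(w[...,2]>.08)
        elif k=='red': m=((h[...,0]<5)|(h[...,0]>174))&(h[...,1]>180)&(w[...,2]>.08)
        else: m=(h[...,0]>23)&(h[...,0]<35)&(h[...,1]>170)&(w[...,2]>.02)
        p=w[m]; zt=np.percentile(p[:,2],97)
        print(n,k,m.sum(),'ztop',zt.round(4),'zpct',np.percentile(p[:,2],[5,25,50,75]).round(3))
        q=p[p[:,2]>zt-.006]; print('  top pts mean',q.mean(0).round(4),'bbox mid',((q.max(0)+q.min(0))/2).round(4),'ext',np.ptp(q,0).round(3))
        if k!='blue':
            for z0 in(.085,):
                q=p[(p[:,2]<zt-.03)]
                if len(q):print('  cap mid',((q.max(0)+q.min(0))/2).round(4),np.ptp(q,0).round(3))
t=fix(dict(np.load('top0.npz')));s=fix(dict(np.load('side0.npz')))
cv2.imwrite('pics/crop.png',np.hstack([cv2.resize(t['frame'][190:300,170:280],(400,400),interpolation=2),cv2.resize(t['frame'][145:205,405:465],(400,400),interpolation=2)])[:,:,::-1])
for nm,bx in (('b',(370,80,470,215)),):
    h=cv2.cvtColor(t['frame'],cv2.COLOR_RGB2HSV); m=((h[...,0]>100)&(h[...,0]<125)&(h[...,1]>120)).astype('uint8')
    W=world(t); mm=(m>0)&(W[...,2]>.09)&(W[...,2]<.11); print('housing top',W[mm].mean(0).round(3),mm.sum(), cv2.minAreaRect(W[mm][:,:2].astype('float32')))
E
```

```text
import numpy as np, cv2
from cell import get_obs, eyes, env
from scipy.spatial.transform import Rotation as R
def fix(c):
    c=dict(c); r=np.array(c['rotation']); c['rotation']=r if r.ndim==2 else R.from_euler('xyz',r,degrees=True).as_matrix(); return c
def shot(n,fn=None):
    c=eyes.read_camera(n)
    if fn: cv2.imwrite('pics/'+fn,c['frame'][:,:,::-1])
    return fix(c)
def world(c):
    d=c['depth']; v,u=np.mgrid[:480,:640]
    p=np.stack([(u-c['cx'])/c['fx']*d,(v-c['cy'])/c['fy']*d,d],-1)
top yel 432 ztop 0.137 zpct [0.086 0.088 0.09  0.134]
  top pts mean [0.4778 0.0884 0.1466] bbox mid [0.4836 0.0517 0.5945] ext [0.033 0.098 0.927]
  cap mid [0.4781 0.0897 0.0923] [0.042 0.043 0.02 ]
top s1 218 ztop 0.0915 zpct [0.053 0.055 0.057 0.088]
  top pts mean [0.5645 0.0665 0.1012] bbox mid [0.5365 0.0384 0.5718] ext [0.073 0.072 0.972]
  cap mid [0.5658 0.0673 0.0558] [0.03  0.03  0.011]
top s2 202 ztop 0.0905 zpct [0.053 0.055 0.057 0.088]
  top pts mean [0.4811 0.1737 0.0884] bbox mid [0.481  0.1737 0.0889] ext [0.015 0.014 0.008]
  cap mid [0.4812 0.1737 0.0549] [0.031 0.03  0.009
[... 377 characters left out ...]
401 ztop 0.1376 zpct [0.088 0.09  0.091 0.134]
  top pts mean [0.4756 0.0906 0.1359] bbox mid [0.4759 0.0893 0.1355] ext [0.02  0.02  0.008]
  cap mid [0.4771 0.0903 0.0959] [0.045 0.04  0.023]
side blue 258 ztop 0.1264 zpct [0.087 0.103 0.115 0.122]
  top pts mean [ 0.599  -0.1971  0.1511] bbox mid [0.4858 0.1882 0.3981] ext [0.287 0.895 0.555]
side red 376 ztop 0.1375 zpct [0.089 0.091 0.096 0.118]
  top pts mean [0.4638 0.0248 0.1856] bbox mid [0.4136 0.294  0.4038] ext [0.143 0.683 0.543]
  cap mid [ 0.4774 -0.0368  0.0974] [0.041 0.037 0.02 ]
housing top [ 0.72  -0.221  0.099] 4045 ((0.7217657566070557, -0.22316476702690125), (0.11416150629520416, 0.11372306197881699), 8.48015308380127)
```

View pics/crop.png

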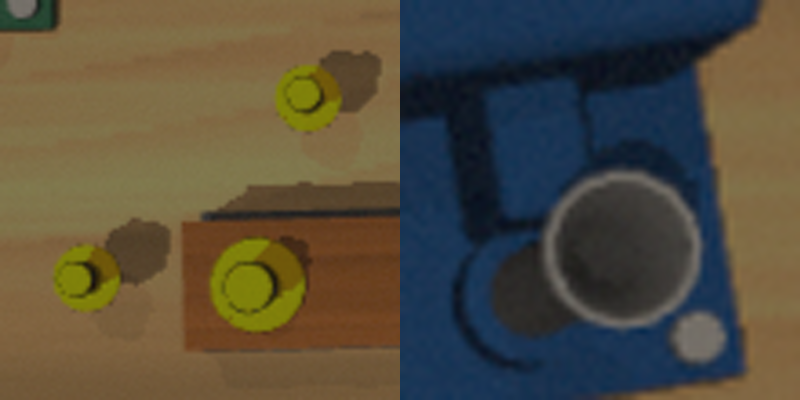

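The crop shows the stick in the stand has a clearly larger cap and grip than the two loose ones. The blue rim is a clear circle centred at about (437.8,181.7).

```bash
cat >> h.py <<'E'
def rel(P,yaw=None):
    o=get_obs(); A=R.from_euler('xyz',o['tool_rot'],degrees=True)
    B=R.from_euler('xyz',[180,0,o['tool_rot'][2] if yaw is None else yaw],degrees=True)
    print('rel',np.round(A.inv().apply(np.array(P)-o['tool_pos'])/.3,4),np.round((A.inv()*B).as_rotvec()/np.pi,4))
def st():
    o=get_obs();print(o['time_s'],np.round(o['tool_pos'],4),np.round(o['tool_rot'],2),'F',np.round(o['force'],1),'T',np.round(o['wrist_torque'],2),'w',round(o['grip_width'],4),o['grasp_force'])
E
python3 - <<'E'
from h import *
t=fix(dict(np.load('top0.npz')));s=fix(dict(np.load('side0.npz')))
def circ(c,m,off):
    cs,_=cv2.findContours(m.astype('uint8'),cv2.RETR_EXTERNAL,cv2.CHAIN_APPROX_NONE)
    k=max(cs,key=cv2.contourArea); e=cv2.fitEllipse(k); return e[0][0]+off[0],e[0][1]+off[1],e[1]
def mask(c,n,bx,zl,zh):
    a,b,e,f=bx; h=cv2.cvtColor(c['frame'],cv2.COLOR_RGB2HSV)[b:f,a:e]; z=world(c)[b:f,a:e,2]
    m=(h[...,1]<110) if n=='b' else (h[...,0]>23)&(h[...,0]<35)&(h[...,1]>150)
    return m&(z>zl)&(z<zh)
for c,bb,yb in((t,(418,165,456,200),(215,240,265,295)),(s,(304,150,332,180),(325,260,360,303))):
    e=circ(c,mask(c,'b',bb,.121,.135),bb); print('rim',e,ray(c,e[0],e[1],.125))
    e=circ(c,mask(c,'y',yb,.133,.145),yb); print('ytop',e,ray(c,e[0],e[1],.136))
    e=circ(c,mask(c,'y',yb,.08,.145),yb); print('yall',e,ray(c,e[0],e[1],.09))
rel([.5,-.25,.22]); rel([.478,.09,.2])
E
```

```text
rim (438.0658779144287, 182.07256507873535, (22.38037872314453, 22.610841751098633)) [ 0.61362505 -0.23852168  0.125     ]
ytop (238.13818740844727, 268.7813529968262, (12.50640869140625, 12.697190284729004)) [0.47713875 0.08902862 0.136     ]
yall (239.29758262634277, 268.5184097290039, (23.119617462158203, 25.25063705444336)) [0.47640076 0.09140369 0.09      ]
rim (318.04429149627686, 160.97808170318604, (10.182565689086914, 17.334508895874023)) [ 0.61137257 -0.23950392  0.125     ]
ytop (341.11456298828125, 271.36624908447266, (9.454130172729492, 12.813770294189453)) [0.47574183 0.09014365 0.136     ]
yall (340.7809114456177, 292.3883628845215, (17.364641189575195, 25.009553909301758)) [0.47533629 0.09186285 0.09      ]
rel [ 1.1997 -0.739   0.0064] [-0.0006  0.     -0.    ]
rel [ 1.5819 -1.8084  0.0749] [-0.0006  0.     -0.    ]
```

Request:
servo_tool([
  [[0.95, -0.6, 0, 0, 0, 0, 1], [0.95, -0.6, 0, 0, 0, 0, 1], [0.95, -0.6, 0, 0, 0, 0, 1], [0.95, -0.6, 0, 0, 0, 0, 1], [0.95, -0.6, 0, 0, 0, 0, 1], [0.95, -0.6, 0, 0, 0, 0, 1], [0.95, -0.6, 0, 0, 0, 0, 1], [0.95, -0.6, 0, 0, 0, 0, 1], [0.95, -0.6, 0, 0, 0, 0, 1], [0.95, -0.6, 0, 0, 0, 0, 1], [0.95, -0.6, 0, 0, 0, 0, 1], [0.95, -0.6, 0, 0, 0, 0, 1]],
])

```text
time_s: 1.1
tool_pos: [0.4468, -0.32, 0.2222]
tool_rot: [-180.0, 0.1, 23.2]
force: [-0.1, 0.4, -0.3]
grip_width: 0.0871
grasp_force: 0.0
```

```bash
python3 -c "
from h import *
st(); rel([.4765,.09,.2])"
```

```text
1.1 [ 0.4468 -0.32    0.2222] [-1.800e+02  7.000e-02  2.322e+01] F [-0.1  0.4 -0.3] T [ 0.01 -0.03  0.06] w 0.0871 0.0
rel [ 0.6301 -1.2169  0.0734] [-0.      0.0004 -0.    ]
```

Request:
servo_tool([
  [[0.5, -0.95, 0, 0, 0, 0, 1], [0.5, -0.95, 0, 0, 0, 0, 1], [0.5, -0.95, 0, 0, 0, 0, 1], [0.5, -0.95, 0, 0, 0, 0, 1], [0.5, -0.95, 0, 0, 0, 0, 1], [0.5, -0.95, 0, 0, 0, 0, 1], [0.5, -0.95, 0, 0, 0, 0, 1], [0.5, -0.95, 0, 0, 0, 0, 1], [0.5, -0.95, 0, 0, 0, 0, 1], [0.5, -0.95, 0, 0, 0, 0, 1]],
])

```text
time_s: 1.93
tool_pos: [0.4727, 0.0028, 0.2227]
tool_rot: [180.0, -0.0, 23.4]
force: [-0.3, -0.8, 0.5]
grip_width: 0.087
grasp_force: 0.0
```

```bash
python3 -c "
from h import *
st(); rel([.4765,.09,.18])"
```

```text
1.9333 [0.4727 0.0028 0.2227] [179.97  -0.    23.44] F [-0.3 -0.8  0.5] T [-0.09  0.    0.  ] w 0.087 0.0
rel [ 0.1271 -0.2619  0.1421] [ 0.0002 -0.     -0.    ]
```

Request:
servo_tool([
  [[0.127, -0.262, 0.1, 0, 0, 0, 1], [0.127, -0.262, 0.1, 0, 0, 0, 1], [0.127, -0.262, 0.1, 0, 0, 0, 1], [0.127, -0.262, 0.1, 0, 0, 0, 1], [0.127, -0.262, 0.1, 0, 0, 0, 1], [0.127, -0.262, 0.1, 0, 0, 0, 1]],
])

```text
time_s: 2.43
tool_pos: [0.4771, 0.0869, 0.1926]
tool_rot: [179.9, 0.0, 23.1]
force: [-0.4, -0.1, -0.5]
grip_width: 0.0868
grasp_force: 0.0
```

```bash
python3 -c "
from h import *
st(); rel([.4765,.09,.098]); shot('side','s1.png')"
```

```text
2.4333 [0.4771 0.0869 0.1926] [1.7995e+02 2.0000e-02 2.3120e+01] F [-0.4 -0.1 -0.5] T [ 0.02 -0.04  0.01] w 0.0868 0.0
rel [ 0.0023 -0.0106  0.3154] [0.0003 0.0001 0.    ]
```

View pics/s1.png

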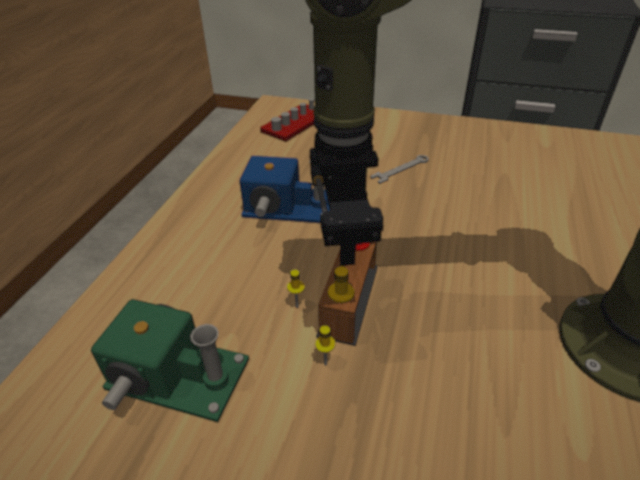

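The gripper is just behind and above the yellow grip at (341,275), with a finger at (348,250). Nothing is in its way, so I descend.

Request:
servo_tool([
  [[0.001, -0.005, 0.15, 0, 0, 0, 1], [0.001, -0.005, 0.25, 0, 0, 0, 1], [0.001, -0.005, 0.314, 0, 0, 0, 1], [0.001, -0.005, 0.314, 0, 0, 0, 1], [0.001, -0.005, 0.314, 0, 0, 0, 1], [0.001, -0.005, 0.314, 0, 0, 0, 1], [0.001, -0.005, 0.314, 0, 0, 0, 1]],
])

```text
time_s: 3.07
tool_pos: [0.4779, 0.0911, 0.1003]
tool_rot: [179.9, -0.2, 23.3]
force: [-0.9, 0.9, 0.2]
grip_width: 0.0869
grasp_force: 0.0
```

```bash
python3 -c "
from h import *
st(); rel([.4765,.09,.098])"
```

```text
3.0667 [0.4779 0.0911 0.1003] [179.91  -0.19  23.3 ] F [-0.9  0.9  0.2] T [-0.   -0.    0.03] w 0.0869 0.0
rel [-0.0058  0.0016  0.0077] [ 0.0005 -0.001  -0.    ]
```

Position is good, with the grasp point about 6 mm above the grip centre. I close and then lift.

Request:
servo_tool([
  [[0, 0, 0, 0, 0, 0, 0.5], [0, 0, 0, 0, 0, 0, 0.1], [0, 0, 0, 0, 0, 0, 0.1], [0, 0, 0, 0, 0, 0, 0.1], [0, 0, 0, 0, 0, 0, 0.1], [0, 0, 0, 0, 0, 0, 0.1], [0, 0, 0, 0, 0, 0, 0.1], [0, 0, 0, 0, 0, 0, 0.1], [0, 0, 0, 0, 0, 0, 0.1], [0, 0, 0, 0, 0, 0, 0.1]],
], grip_force=30)

```text
time_s: 3.9
tool_pos: [0.4761, 0.0914, 0.0983]
tool_rot: [-180.0, 0.0, 23.4]
force: [-0.9, -0.3, -0.3]
grip_width: 0.0285
grasp_force: 0.0
```

Request:
servo_tool([
  [[0, 0, 0, 0, 0, 0, 0.1], [0, 0, 0, 0, 0, 0, 0.1], [0, 0, 0, 0, 0, 0, 0.1], [0, 0, 0, 0, 0, 0, 0.1], [0, 0, 0, 0, 0, 0, 0.1]],
])

```text
time_s: 4.32
tool_pos: [0.4762, 0.0913, 0.0983]
tool_rot: [180.0, -0.0, 23.4]
force: [0.1, -0.6, 0.3]
grip_width: 0.0213
grasp_force: 30.2
```

Request:
servo_tool([
  [[0, 0, -0.05, 0, 0, 0, 0.1], [0, 0, -0.1, 0, 0, 0, 0.1], [0, 0, -0.17, 0, 0, 0, 0.1], [0, 0, -0.25, 0, 0, 0, 0.1], [0, 0, -0.33, 0, 0, 0, 0.1], [0, 0, -0.42, 0, 0, 0, 0.1], [0, 0, -0.5, 0, 0, 0, 0.1], [0, 0, -0.5, 0, 0, 0, 0.1], [0, 0, -0.5, 0, 0, 0, 0.1], [0, 0, -0.5, 0, 0, 0, 0.1], [0, 0, -0.5, 0, 0, 0, 0.1]],
])

```text
time_s: 5.23
tool_pos: [0.4752, 0.0912, 0.2468]
tool_rot: [-179.9, 0.2, 23.4]
force: [0.1, -0.0, -1.5]
grip_width: 0.0214
grasp_force: 30.2
```

```bash
python3 -c "
from h import *
st(); rel([.612,-.239,.248]); shot('side','s2.png')"
```

```text
5.2333 [0.4752 0.0912 0.2468] [-1.7994e+02  1.5000e-01  2.3370e+01] F [ 0.1 -0.  -1.5] T [ 0.04  0.07 -0.01] w 0.0214 30.182362468913198
rel [-0.018   1.1914 -0.0053] [-0.0003  0.0008 -0.    ]
```

View pics/s2.png

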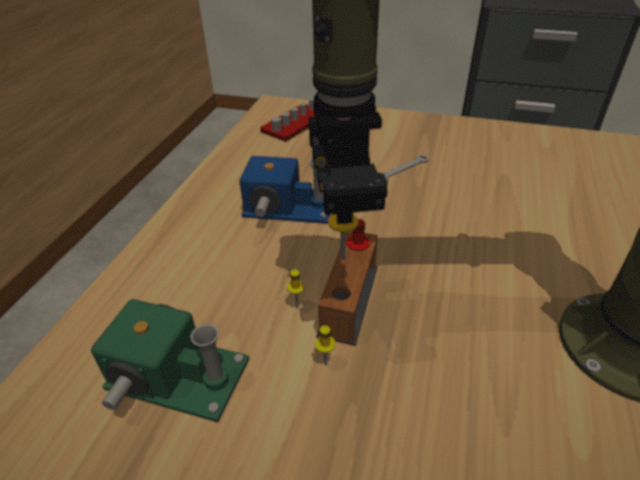

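The stick is held upright, with its cap at (343,222) and the rod below it. The stand hole at (341,293) is empty and the red stick is still in place. Next I carry it to the blue neck.

Request:
servo_tool([
  [[0, 0.06, 0, 0, 0, 0, 0.1], [0, 0.15, 0, 0, 0, 0, 0.1], [0, 0.25, 0, 0, 0, 0, 0.1], [0, 0.35, 0, 0, 0, 0, 0.1], [0, 0.45, 0, 0, 0, 0, 0.1], [0, 0.55, 0, 0, 0, 0, 0.1], [0, 0.65, 0, 0, 0, 0, 0.1], [0, 0.75, 0, 0, 0, 0, 0.1], [0, 0.84, 0, 0, 0, 0, 0.1], [0, 0.9, 0, 0, 0, 0, 0.1], [0, 0.9, 0, 0, 0, 0, 0.1], [0, 0.9, 0, 0, 0, 0, 0.1]],
])

```text
time_s: 6.28
tool_pos: [0.5826, -0.1573, 0.2464]
tool_rot: [-179.8, 0.1, 23.2]
force: [0.2, 0.1, -1.0]
grip_width: 0.0212
grasp_force: 30.2
```

```bash
python3 -c "
from h import *
st(); rel([.612,-.239,.248])"
```

```text
6.2833 [ 0.5826 -0.1573  0.2464] [-1.7985e+02  1.2000e-01  2.3250e+01] F [ 0.2  0.1 -1. ] T [0.09 0.02 0.  ] w 0.0212 30.181500711478293
rel [-0.0175  0.2888 -0.0059] [-0.0009  0.0007 -0.    ]
```

Request:
servo_tool([
  [[-0.017, 0.08, 0, 0, 0, 0, 0.1], [-0.017, 0.16, 0, 0, 0, 0, 0.1], [-0.017, 0.24, 0, 0, 0, 0, 0.1], [-0.017, 0.29, 0, 0, 0, 0, 0.1], [-0.017, 0.29, 0, 0, 0, 0, 0.1], [-0.017, 0.29, 0, 0, 0, 0, 0.1], [-0.017, 0.29, 0, 0, 0, 0, 0.1]],
])

```text
time_s: 6.87
tool_pos: [0.613, -0.2356, 0.2481]
tool_rot: [-179.9, -0.0, 23.5]
force: [-0.2, 0.4, -0.8]
grip_width: 0.0213
grasp_force: 30.2
```

```bash
python3 - <<'E'
from h import *
st(); rel([.612,-.239,.17])
t=shot('top');s=shot('side')
cv2.imwrite('pics/c3.png',np.hstack([cv2.resize(t['frame'][110:250,370:510],(400,400)),cv2.resize(s['frame'][70:230,240:400],(400,400))])[:,:,::-1])
E
```

```text
6.8667 [ 0.613  -0.2356  0.2481] [-179.9    -0.     23.52] F [-0.2  0.4 -0.8] T [ 0.05 -0.02 -0.02] w 0.0213 30.181600330397487
rel [-0.0076  0.0096  0.2603] [-0.0006 -0.      0.    ]
```

View pics/c3.png

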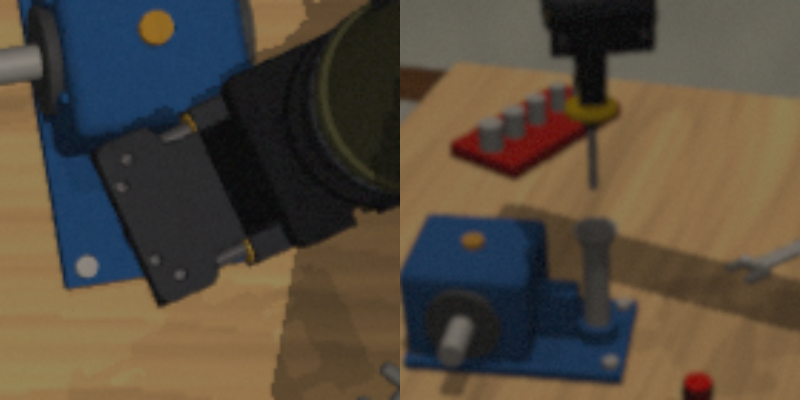

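The side crop shows the rod tip at (594,188), directly above the neck rim at (595,228). The top view of the stick is hidden by the gripper. I start a slow descent.

Request:
servo_tool([
  [[-0.003, 0.006, 0.04, 0, 0, 0, 0.1], [-0.003, 0.006, 0.08, 0, 0, 0, 0.1], [-0.003, 0.006, 0.12, 0, 0, 0, 0.1], [-0.003, 0.006, 0.15, 0, 0, 0, 0.1], [-0.003, 0.006, 0.18, 0, 0, 0, 0.1], [-0.003, 0.006, 0.2, 0, 0, 0, 0.1], [-0.003, 0.006, 0.22, 0, 0, 0, 0.1], [-0.003, 0.006, 0.22, 0, 0, 0, 0.1], [-0.003, 0.006, 0.22, 0, 0, 0, 0.1]],
])

```text
time_s: 7.72
tool_pos: [0.6129, -0.2403, 0.1822]
tool_rot: [-180.0, 0.0, 23.4]
force: [0.4, 0.3, -1.3]
grip_width: 0.0212
grasp_force: 30.2
```

```bash
python3 - <<'E'
from h import *
st(); rel([.6125,-.239,.1383])
E
```

```text
7.7167 [ 0.6129 -0.2403  0.1822] [-1.7999e+02  1.0000e-02  2.3370e+01] F [ 0.4  0.3 -1.3] T [0.01 0.02 0.03] w 0.0212 30.182080753147602
rel [ 0.0005 -0.0046  0.1462] [-0.0001  0.0001 -0.    ]
```

No contact force and the tip is in the bore. I continue down to just short of home.

Request:
servo_tool([
  [[0, -0.001, 0.02, 0, 0, 0, 0.1], [0, -0.001, 0.04, 0, 0, 0, 0.1], [0, -0.001, 0.06, 0, 0, 0, 0.1], [0, -0.001, 0.08, 0, 0, 0, 0.1], [0, -0.001, 0.1, 0, 0, 0, 0.1], [0, -0.001, 0.115, 0, 0, 0, 0.1], [0, -0.001, 0.13, 0, 0, 0, 0.1], [0, -0.001, 0.13, 0, 0, 0, 0.1], [0, -0.001, 0.13, 0, 0, 0, 0.1]],
])

```text
time_s: 8.47
tool_pos: [0.6127, -0.24, 0.143]
tool_rot: [-180.0, 0.0, 23.4]
force: [-0.0, 0.7, -0.9]
grip_width: 0.021
grasp_force: 30.2
```

```bash
python3 - <<'E'
from h import *
st(); rel([.6125,-.239,.1383])
E
```

```text
8.4667 [ 0.6127 -0.24    0.143 ] [-1.7998e+02  2.0000e-02  2.3370e+01] F [-0.   0.7 -0.9] T [0.03 0.   0.03] w 0.021 30.18202807288617
rel [ 0.0008 -0.0034  0.0157] [-0.0001  0.0001 -0.    ]
```

Request:
servo_tool([
  [[0, 0, 0.006, 0, 0, 0, 0.1], [0, 0, 0.012, 0, 0, 0, 0.1], [0, 0, 0.016, 0, 0, 0, 0.1], [0, 0, 0.016, 0, 0, 0, 0.1]],
])

```text
time_s: 8.8
tool_pos: [0.6128, -0.2401, 0.1384]
tool_rot: [180.0, 0.0, 23.4]
force: [0.2, -0.6, -1.0]
grip_width: 0.0213
grasp_force: 30.2
```

Request:
servo_tool([
  [[0, 0, 0.003, 0, 0, 0, 0.1], [0, 0, 0.006, 0, 0, 0, 0.1], [0, 0, 0.006, 0, 0, 0, 0.1], [0, 0, 0.006, 0, 0, 0, 0.1]],
])

```text
time_s: 9.13
tool_pos: [0.6129, -0.2401, 0.1383]
tool_rot: [180.0, -0.0, 23.4]
force: [-2.4, 0.8, 5.5]
grip_width: 0.0207
grasp_force: 30.2
```

```bash
python3 - <<'E'
from h import *
st()
s=shot('side'); np.savez('s4.npz',**s)
h=cv2.cvtColor(s['frame'],cv2.COLOR_RGB2HSV); W=world(s)
m=(h[...,0]>20)&(h[...,0]<36)&(h[...,1]>150)&(np.hypot(W[...,0]-.613,W[...,1]+.24)<.04)&(W[...,2]>.1)
print(m.sum(),np.percentile(W[m][:,2],[3,50,97]).round(4),W[m].mean(0))
cv2.imwrite('pics/c4.png',cv2.resize(s['frame'][120:220,260:380],(720,600),interpolation=2)[:,:,::-1])
E
```

```text
9.1333 [ 0.6129 -0.2401  0.1383] [ 1.7995e+02 -1.0000e-02  2.3360e+01] F [-2.4  0.8  5.5] T [0.24 0.62 0.01] w 0.0207 30.224129995331168
179 [0.1256 0.1312 0.4418] [ 0.60841016 -0.22648756  0.2053715 ]
```

View pics/c4.png

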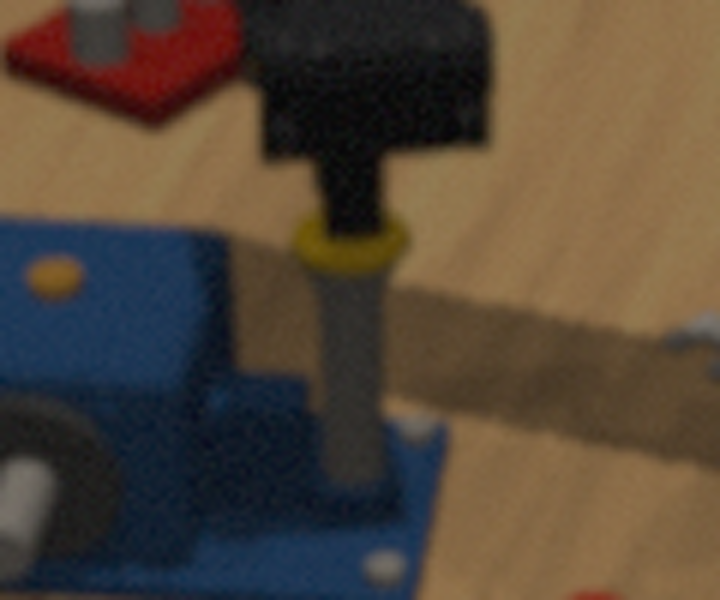

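The yellow cap at (350,243) in the crop lies flat and centred on the neck. A 5.5 N contact force confirms it is seated, so I release.

Request:
servo_tool([
  [[0, 0, -0.004, 0, 0, 0, 0.1], [0, 0, -0.004, 0, 0, 0, 0.6], [0, 0, -0.004, 0, 0, 0, 0.6], [0, 0, -0.004, 0, 0, 0, 0.6], [0, 0, -0.004, 0, 0, 0, 0.6], [0, 0, -0.004, 0, 0, 0, 0.6], [0, 0, -0.004, 0, 0, 0, 0.6], [0, 0, -0.004, 0, 0, 0, 0.6], [0, 0, -0.004, 0, 0, 0, 0.6], [0, 0, -0.004, 0, 0, 0, 0.6]],
])

```text
time_s: 10.02
tool_pos: [0.6128, -0.2401, 0.1379]
tool_rot: [180.0, 0.0, 23.4]
force: [-0.3, -0.8, -0.3]
grip_width: 0.052
grasp_force: 0.0
```

Request:
servo_tool([
  [[0, 0, -0.05, 0, 0, 0, 0.6], [0, 0, -0.12, 0, 0, 0, 0.6], [0, 0, -0.2, 0, 0, 0, 0.6], [0, 0, -0.3, 0, 0, 0, 0.6], [-0.3, 0, -0.4, 0, 0, 0, 0.6], [-0.3, 0.5, -0.4, 0, 0, 0, 0.6], [-0.3, 0.5, -0.4, 0, 0, 0, 0.6], [-0.3, 0.5, -0.4, 0, 0, 0, 0.6], [-0.3, 0.5, -0.4, 0, 0, 0, 0.6], [-0.3, 0.5, -0.4, 0, 0, 0, 0.6], [-0.3, 0.5, -0.4, 0, 0, 0, 0.6], [-0.3, 0.5, -0.4, 0, 0, 0, 0.6]],
])

```text
time_s: 11.02
tool_pos: [0.5899, -0.4126, 0.2575]
tool_rot: [-179.9, -0.0, 23.4]
force: [1.1, 1.0, -0.5]
grip_width: 0.0523
grasp_force: 0.0
```

```bash
python3 - <<'E'
from h import *
st()
c=[shot('side'),shot('top')]
for s in c:
    h=cv2.cvtColor(s['frame'],cv2.COLOR_RGB2HSV); W=world(s)
    m=(h[...,0]>20)&(h[...,0]<36)&(h[...,1]>150)&(np.hypot(W[...,0]-.613,W[...,1]+.24)<.04)&(W[...,2]>.11)&(W[...,2]<.2)
    p=W[m]; t=p[p[:,2]>.172]; k=p[p[:,2]<.136]
    print(m.sum(),np.percentile(p[:,2],[3,25,50,97]).round(4),'top',t.mean(0).round(4) if len(t) else 0,'cap',k.mean(0).round(4), np.median(k[:,2]))
s,t=c
cv2.imwrite('pics/c5.png',np.hstack([cv2.resize(s['frame'][110:270,250:410],(400,400),interpolation=2),cv2.resize(t['frame'][100:300,280:480],(400,400),interpolation=2)])[:,:,::-1])
E
```

```text
11.0167 [ 0.5899 -0.4126  0.2575] [-1.7992e+02 -3.0000e-02  2.3390e+01] F [ 1.1  1.  -0.5] T [ 0.08 -0.07  0.  ] w 0.0523 0.0
349 [0.1262 0.1305 0.14   0.1772] top [ 0.6108 -0.2388  0.1758] cap [ 0.6096 -0.2346  0.1301] 0.13040393171473508
541 [0.1263 0.1288 0.1309 0.1767] top [ 0.6135 -0.2393  0.1749] cap [ 0.6116 -0.2346  0.1292] 0.12920153473250867
```

View pics/c5.png

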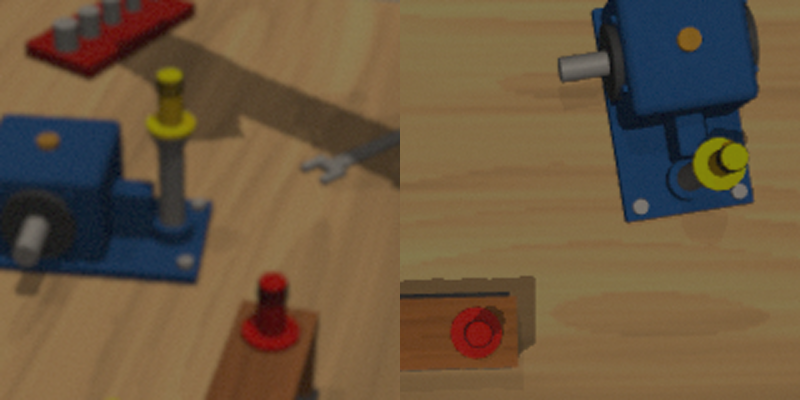

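The yellow cap at (171,124) sits flush on the blue neck, upright, with the cap top at about 0.130 m and the grip top at 0.176 m. The red stick is still in the stand at (270,310), and the gripper is clear.

```bash
python3 -c "
from h import *
print(env.sign_off())"
```

```text
the job is handed in; nothing more can be done
None
```

The yellow dipstick is upright in the blue reducer's neck, cap flush on the rim and released; the red one is still in the stand, and I handed the job in after about 11 s of robot time.

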